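Pin the sliding spice tray to its rack

TASK

Take the steel lock pin out of its holder and lock the sliding spice tray with it: through the slot in the rack's steel plate feel for the hole in the tray's tongue, bring that hole over the hole in the wooden block, and push the pin down through both until its flange sits flat on the plate. Press gently, never above 40 N, then let go; leave the two loose jars and the bowl where they are.

Things in the scene. Friction and masses are not known exactly. Their poses are not given: they have to be found in the camera images.
- rack: Fixed low wooden counter rack, axes z up, yaw varies; origin on the counter right below the lock hole. Stacked there: wooden block (top 51 mm up, 56 x 120 mm in x, y), the tray's aluminium tongue (51.5 to 61.5 mm), steel plate (62 to 70 mm). The wooden tray, 97 x 140 mm, lies on the -x side; its three fixed jars are 114 mm high, 68 mm from the hole.
- tongue_path (a point): Point on the rack, at x = 0, y = +15.5 mm from its origin, 61.5 mm up: the middle of where the tongue's hidden hole (round, 11.5 mm) may be. The tray slides along the rack's y with about 5 N of friction; at the start it is 5 to 26 mm too far to +y, so that hole is at rack y = +5 to +26 mm, unmeasured. Slide it back to y = 0.
- slot (a point): Centre of the slot in the steel plate, at the plate's upper face, rack y = +12 mm; the slot is 13 mm wide (rack x) and 42 mm long (rack y, from -9 to +33 mm). Axes as the rack's.
- block_hole (a point): Mouth of the round upright hole (12.5 mm, right through) in the wooden block, at the block's top, 51 mm above the counter, rack x = y = 0. A spring catch in it, 36 mm above the counter, rubs on the pin: a few newtons of push take it past, but it does not fall home by its own weight.
- lock_hole (a point): Point on the axis of the rack's block hole at the height of the steel plate's upper face (70 mm above the counter); axes as the rack's. The pin's flange must come to rest here.
- holder: Fixed dark wooden block 70 x 70 x 60 mm high with an upright 17 mm hole in its middle; origin on the counter under the hole. The pin stands in it at the start.
- pin: Lock pin, 92 mm tall, 90 g; origin at the centre of its lower tip, z up along it. Round steel shaft of 10 mm, 48 mm long, its lowest 6 mm tapering to 8 mm across at the tip; a steel flange 26 mm across from z = 48 to 52 mm; above it a flat wooden grip from z = 52 to 92 mm, 28 mm wide along its x and 14 mm thick along its y (grip it across the 14 mm).
- pin_flange (a point): Centre of the underside of the pin's flange, 48 mm above its tip, axes as the pin's.
- spice_jar: Brown jar with a black cap, 48 mm across, 105 mm tall; origin at the centre of its underside. Leave it.
- salt_jar: Clear jar with a black cap, 48 mm across, 95 mm tall; origin at the centre of its underside. Leave it.
- bowl: Small white bowl, 100 mm across, 45 mm tall; origin at the centre of its underside. Leave it.

How it is judged:
By the outcome, as a careful person would: the job done as asked, in the order asked, and still so for the second after the job is handed in, with the robot touching nothing.
It also fails if it takes over 64 s, if anything falls off the work surface, if the arm or the gripper's body presses on something with over 40 N, if the wrist force passes 120 N, or if a joint passes its speed limit or range.

ROBOT

A 6-joint arm with a two-finger parallel gripper is mounted at the origin on the work surface. World frame = base frame: x ahead of the robot, y to its left, z up, the work surface at z = 0. Lengths are in m, angles in rad, forces in N, time in s.
With the tool pointing down it reaches from about 0.325 to 0.775 m from the base axis. Payload 9.3 kg.
Tool frame: the origin (TCP) lies at the very end of the fingers, on their centre line; the grasp point (between the pads) lies 19 mm behind it; z points along the fingers, y is the direction in which the jaws open and shut (so a half turn about z gives the same grasp; the last joint's range is limited). The gripper opens to 85 mm and grips with 20 to 120 N. Pads are 22 mm wide; open, the fingers measure 114 mm over their backs; the gripper's body (76 mm by 85 mm) begins 54 mm behind the grasp point. The pads swing forward as they close: fully open they stand 13 mm farther back than shut.
Start: joints at [0.983, 0.259, 0.021, 1.334, 0, 1.418], TCP at [0.232, 0.499, 0.231] pointing down, gripper open.
Joint ranges: [-3.04, 3.04], [-0.91, 1.82], [-1.04, 1.36], [-1.92, 1.95], [-1.52, 1.45], [-3.14, 3.14]. Speed limits (rad/s): [2.22, 2.22, 2.79, 3.14, 3.14, 3.14].

INTERFACE

Orientations are given as a unit quaternion [x, y, z, w].
In Python, from rig import readout, vision, finish_job gives the robot as it stands.
- The arm moves only by the shell command python3 -m inch 'ROWS'. ROWS is JSON, a list of rows, each a list of 7 numbers: the turn, a rotation vector about the tool's x, y, z in rad, then the shift along the tool's x, y, z in mm, then the finger opening in mm, from 0 to 85.4. In form: [[rx, ry, rz, dx, dy, dz, hand], ...]. A call has 1 to 20 rows; each row shifts and turns the commanded pose from where the row before left it, along the tool's axes as they then stand; what a row does not reach is not made up. A row lasts 1/8 s, in which the tool goes at most 62.5 mm and 10.7 degrees, less where a joint would pass 70% of its speed; a pose out of reach is approached as far as the arm can. A call is refused whole if a number of a shift passes 62.5 or a number of a turn 0.188, either way. A call with a gripper value outside its range is refused whole. The fingers move at their own pace and stop on an object; the grip force is fixed at half the most. Time passes only in rows, so rows that do not move let the fingers close. It gives the time, the measured TCP pose, the force and the opening at its end, in the units of the state.
- readout.get_obs(): the state, without advancing time (a new reading comes with each control period).
- vision.capture(name): name is "scene" or "top"; returns the picture (420x560x3 uint8, red, green, blue); there is no depth.
- vision.camera_info(name): a dict with "vfov" (degrees; the focal length in pixels is half the picture's height over the tangent of half this angle, whatever the lens; pixels are square), "cx", "cy" (the principal point, pixels), "dist" ([k1, k2, p1, p2, k3] as OpenCV has them; the pictures are not rectified), "eye" and "attitude" of the camera in the world. Camera axes: x right, y down, z forward; pixel columns grow to the right and rows downward; lengths in m; the calibration is good to about 2 mm. A picture is of the moment at which its call begins. camera_info takes no time and is no camera call.
- finish_job(): hands the job in, once; it reports no verdict.
The state is a dict: "clock": time; "joint_positions": joint angles; "qvel": joint speeds; "effort": joint torques, N m; "tcp_pos": TCP position; "tcp_rot": TCP orientation; "wrist_force": force on the tool from outside, world axes, zero at the start; "ft_torque": the same for the moment, N m; "grip_width": opening from 0.0 (shut) to 1.0 (fully open).
Only numpy, scipy, OpenCV 4.12 (cv2) and the standard library are available. Lean on these libraries where they do the work, as an engineer would, in place of code of your own. Each camera call takes 0.05 s, during which the arm holds its last target.

## Working session

There is one attempt and no reset: what is moved stays moved. The work goes in short steps, Python scripts to look and compute and a shell command to move; the robot and the scene stay as the last step left them, time stands still between calls to the robot, and variables do not carry over. Pictures are saved under pics/ and viewed, and the job is handed in when it is done.

```bash
mkdir -p pics; ls; python3 - <<'E'
from rig import readout, vision
import cv2
print(readout.get_obs())
for n in("scene","top"):
    print(n,vision.camera_info(n))
    im=vision.capture(n); cv2.imwrite(f"pics/{n}0.png",im[:,:,::-1])
E
```

```text
pics
{'clock': 0.0, 'joint_positions': array([ 9.83376865e-01,  2.59217609e-01,  2.07231384e-02,  1.33374024e+00,
       -3.90776393e-05,  1.41820339e+00]), 'qvel': array([-8.62192590e-04,  1.99251555e-03,  7.41103800e-04,  1.17170565e-03,
       -1.33539568e-05, -1.42900478e-03]), 'effort': array([ 5.06021524e-05, -5.55641198e+01,  3.44536722e+01,  1.37837307e-02,
       -3.01846276e-04,  2.11532841e-05]), 'tcp_pos': array([0.23152497, 0.49854986, 0.23063719]), 'tcp_rot': array([ 2.15704434e-01,  9.76458437e-01, -6.77585604e-04, -2.41858246e-04]), 'wrist_force': array([ 0.17619271,  0.04331583, -0.73368762]), 'ft_torque': array([-0.00660161, -0.01138077, -0.02637973]), 'grip_width': 1.0035875656100468}
scene {'vfov': 51.221980434041846, 'cx': 283.1240179722086, 'cy': 215.65260601230938, 'dist': array([-0.03834601,  0.        ,  0.        ,  0.        ,  0.        ]), 'eye': array([ 1.27866823, -0.04550657,  0.69358517]), 'attitude': array([ 0.61762349,  0.68290616, -0.29068142, -0.26016287])}
top {'vfov': 47.319654833389414, 'cx': 273.04731033640843, 'cy': 212.1758822980489, 'dist': array([-0.1441008,  0.       ,  0.       ,  0.       ,  0.       ]), 'eye': array([ 0.54011633, -0.11611469,  1.03846704]), 'attitude': array([-0.69857063,  0.71290078, -0.04786469,  0.03847767])}
```

View pics/scene0.png

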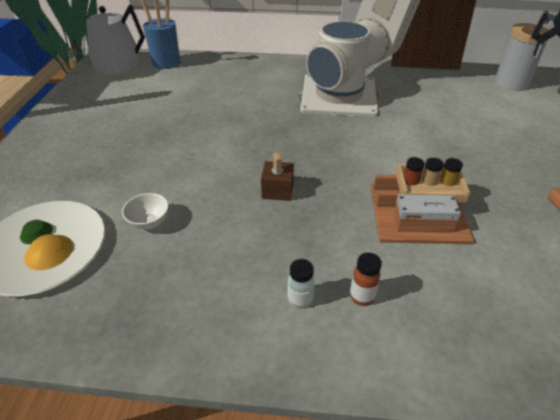

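View pics/top0.png

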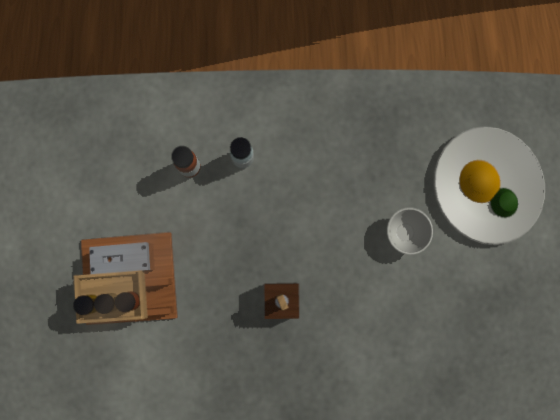

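The scene shows the rack at about (425,205), the holder and pin at (278,180), and the loose jars at (301,283) and (366,280). In the top view the plate is at about (120,258), the tray is below it and the pin is at (282,302). I'll enlarge these areas next.

```bash
python3 - <<'E'
import cv2
t=cv2.imread("pics/top0.png"); s=cv2.imread("pics/scene0.png")
def c(im,x,y,w,h,k,n): cv2.imwrite(f"pics/{n}.png",cv2.resize(im[y:y+h,x:x+w],None,fx=k,fy=k,interpolation=cv2.INTER_CUBIC))
c(t,70,225,115,105,6,"t_rack");c(t,252,275,60,50,10,"t_pin");c(s,365,145,115,100,6,"s_rack");c(s,250,145,60,60,9,"s_pin")
E
```

```text
(no output)
```

View pics/t_rack.png

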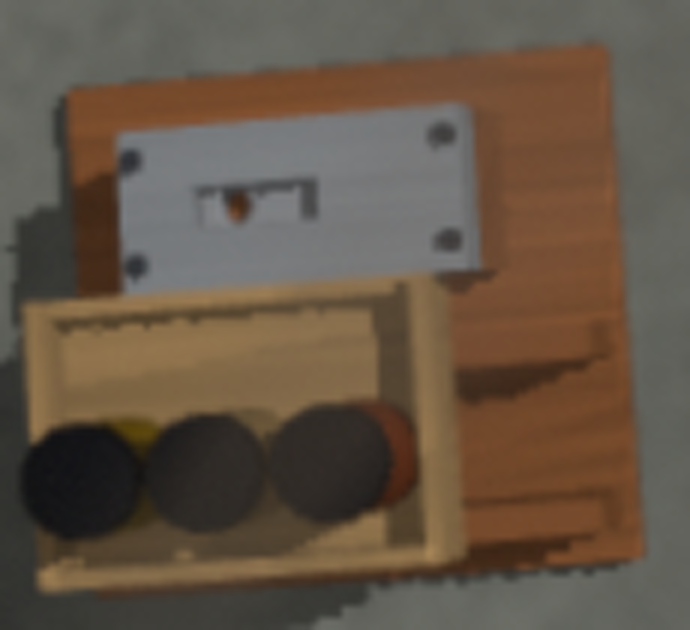

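View pics/t_pin.png

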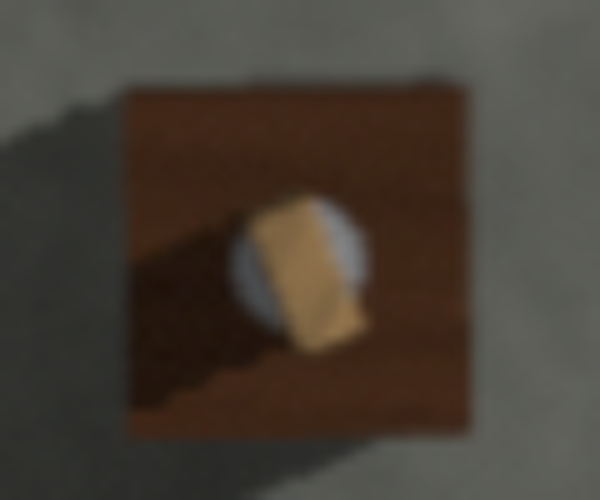

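View pics/s_rack.png

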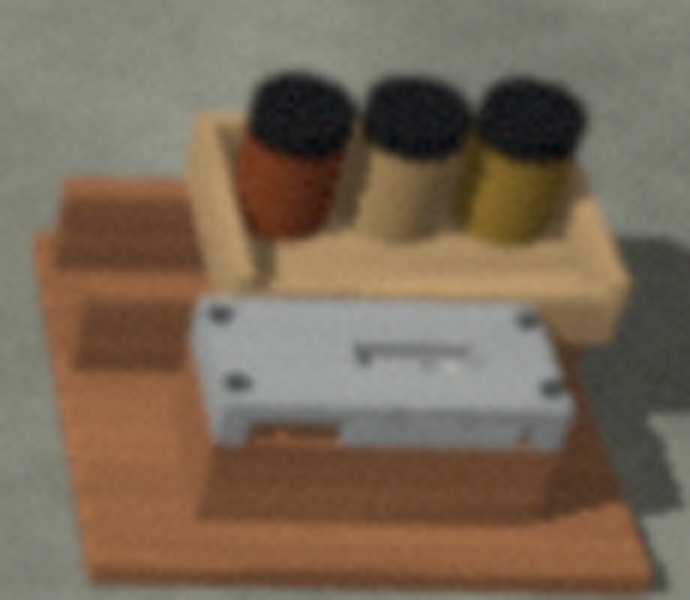

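View pics/s_pin.png

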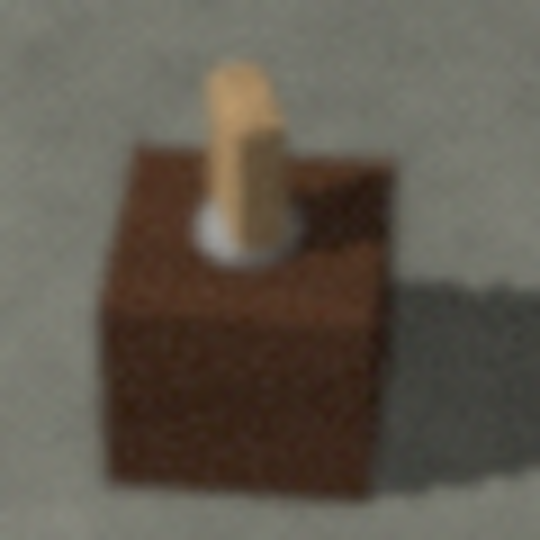

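```bash
cat > h.py <<'E'
import numpy as np, cv2
from scipy.spatial.transform import Rotation as R
from rig import readout, vision
def cam(n):
    i=vision.camera_info(n); f=210/np.tan(np.radians(i["vfov"]/2))
    return np.array([[f,0,i["cx"]],[0,f,i["cy"]],[0,0,1]]),i["dist"],R.from_quat(i["attitude"]).as_matrix(),i["eye"]
def ray(n,px,z):
    K,d,A,e=cam(n); u=cv2.undistortPoints(np.array(px,float).reshape(-1,1,2),K,d).reshape(-1,2)
    v=np.c_[u,np.ones(len(u))]@A.T
    return e+v*((z-e[2])/v[:,2])[:,None]
def proj(n,P):
    K,d,A,e=cam(n); return cv2.projectPoints(np.array(P,float).reshape(-1,1,3),cv2.Rodrigues(A.T)[0],-A.T@e,K,d)[0].reshape(-1,2)
E
python3 - <<'E'
from h import *
np.set_printoptions(precision=4,suppress=True)
T=lambda L:(np.array(L)+.0-0)/6+np.array([70,225])-.4
S=lambda L:np.array(L)/6+np.array([365,145])-.4
print("screws top",ray("top",T([[130,162],[441,134],[448,240],[136,267]]),.07))
print("screws scn",ray("scene",S([[552,387],[238,382],[220,315],[527,320]]),.07))
print("slot corners TL,TR,BR",ray("top",T([[194,188],[317,178],[317,218],[196,228]]),.07))
print("plate TL TR BR",ray("top",T([[118,133],[470,103],[482,270]]),.07))
print("hole",ray("top",T([[237,207]]),.0615), "as block top",ray("top",T([[237,207]]),.051))
Q=lambda L:np.array(L)/10+np.array([252,275])-.45
print("holder",ray("top",Q([[125,90],[467,85],[470,432],[128,437]]),.06))
print("flange",ray("top",Q([[301,264]]),.064))
print("grip top",ray("top",Q([[250,233],[318,212],[370,325],[315,355]]),.104))
Z=lambda L:np.array(L)/9+np.array([250,145])-.45
print("scene flange",ray("scene",Z([[247,229]]),.064),"grip top",ray("scene",Z([[205,72],[262,66],[285,130],[237,137]]),.104))
E
```

```text
screws top [[0.5847 0.2445 0.07  ]
 [0.5928 0.1356 0.07  ]
 [0.557  0.133  0.07  ]
 [0.5489 0.2419 0.07  ]]
screws scn [[0.5833 0.2449 0.07  ]
 [0.5915 0.1359 0.07  ]
 [0.5566 0.1328 0.07  ]
 [0.5484 0.2424 0.07  ]]
slot corners TL,TR,BR [[0.5756 0.2217 0.07  ]
 [0.5785 0.1785 0.07  ]
 [0.5649 0.1784 0.07  ]
 [0.562  0.2208 0.07  ]]
plate TL TR BR [[0.5947 0.2489 0.07  ]
 [0.6032 0.1257 0.07  ]
 [0.5467 0.1213 0.07  ]]
hole [[0.5692 0.2093 0.0615]] as block top [[0.5695 0.2128 0.051 ]]
holder [[ 0.5148 -0.1091  0.06  ]
 [ 0.5143 -0.1785  0.06  ]
 [ 0.4444 -0.1774  0.06  ]
 [ 0.4451 -0.1083  0.06  ]]
flange [[ 0.4793 -0.1439  0.064 ]]
grip top [[ 0.4879 -0.133   0.104 ]
 [ 0.4917 -0.1462  0.104 ]
 [ 0.4698 -0.1558  0.104 ]
 [ 0.4642 -0.145   0.104 ]]
scene flange [[ 0.4823 -0.1436  0.064 ]] grip top [[ 0.4703 -0.1551  0.104 ]
 [ 0.4663 -0.141   0.104 ]
 [ 0.4925 -0.1324  0.104 ]
 [ 0.4966 -0.1439  0.104 ]]
```

The two cameras agree. The rack origin is at about (0.571, 0.188) with yaw 4.25°. The tongue hole is visible at rack y of about 21 mm. The pin is at about (0.480, -0.144) with its grip x axis at about 23°. I'll turn first.

```bash
cat >> h.py <<'E'
def to(x,y,z,yawx):
    o=readout.get_obs(); r=R.from_quat(o["tcp_rot"]); M=r.as_matrix()
    X=np.array([np.cos(yawx),np.sin(yawx),0]);Z=np.array([0,0,-1.]);t=np.c_[X,np.cross(Z,X),Z]
    print("t",round(o["clock"],2),"tcp",np.round(o["tcp_pos"]*1e3,1),"yaw",np.degrees(np.arctan2(M[1,0],M[0,0])).round(1),"F",np.round(o["wrist_force"],1),"grip",round(o["grip_width"],3),"q",np.round(o["joint_positions"],2))
    print("turn",np.round((r.inv()*R.from_matrix(t)).as_rotvec(),4),"shift mm",np.round(M.T@(np.array([x,y,z])-o["tcp_pos"])*1e3,1))
E
python3 -m inch '[[0,0,-0.16,0,0,0,85],[0,0,-0.16,0,0,0,85],[0,0,-0.16,0,0,0,85],[0,0,-0.16,0,0,0,85],[0,0,-0.16,0,0,0,85],[0,0,-0.036,0,0,0,85]]'
python3 -c "
from h import *
to(.480,-.1438,.2,np.radians(203))"
```

```text
clock: 0.85
tcp_pos: [0.2316, 0.4987, 0.2309]
tcp_rot: [-0.2, 0.98, -0.0, -0.0]
wrist_force: [0.6, 0.2, 0.4]
grip_width: 0.996
t 0.85 tcp [231.6 498.7 230.9] yaw -157.0 F [0.6 0.2 0.4] grip 0.996 q [0.98 0.26 0.02 1.33 0.   0.58]
turn [-0.0004 -0.0006  0.0004] shift mm [  22.7 -688.5   31.2]
```

```bash
python3 -m inch '[[0,0,0,1,-25,1,85],[0,0,0,1.4,-43,2,85],[0,0,0,1.4,-43,2,85],[0,0,0,1.4,-43,2,85],[0,0,0,1.4,-43,2,85],[0,0,0,1.4,-43,2,85],[0,0,0,1.4,-43,2,85],[0,0,0,1.4,-43,2,85],[0,0,0,1.4,-43,2,85],[0,0,0,1.4,-43,2,85],[0,0,0,1.4,-43,2,85],[0,0,0,1.4,-43,2,85],[0,0,0,1.4,-43,2,85],[0,0,0,1.4,-43,2,85],[0,0,0,1.4,-43,2,85],[0,0,0,1.4,-43,2,85],[0,0,0,1,-18,1,85],[0,0,0,0,0,0,85]]'
python3 -c "
from h import *
to(.480,-.1438,.12,np.radians(203))
for n in('top','scene'): cv2.imwrite(f'pics/{n}1.png',vision.capture(n)[:,:,::-1])
"
```

```text
clock: 3.1
tcp_pos: [0.4791, -0.144, 0.1988]
tcp_rot: [-0.198, 0.98, 0.0, -0.0]
wrist_force: [-0.6, 0.6, -0.1]
grip_width: 0.995
t 3.1 tcp [ 479.1 -144.   198.8] yaw -157.2 F [-0.6  0.6 -0.1] grip 0.995 q [-0.46  0.19 -0.16  1.23  0.   -0.86]
turn [ 0.0009 -0.0007 -0.003 ] shift mm [-1.  -0.2 78.8]
```

```bash
python3 -m inch '[[0,0,0,-1,0,20,85],[0,0,0,0,0,30,85],[0,0,0,0,0,25,85],[0,0,0,0,0,0,85],[0,0,0,0,0,0,85]]'
python3 -c "
from h import *
to(.480,-.1438,.067,np.radians(203))
im=vision.capture('scene');cv2.imwrite('pics/s2.png',cv2.resize(im[80:230,200:350],None,fx=4,fy=4,interpolation=2)[:,:,::-1])
"
```

```text
clock: 3.82
tcp_pos: [0.4804, -0.1426, 0.1255]
tcp_rot: [-0.2, 0.98, -0.0, 0.001]
wrist_force: [0.7, -1.3, -0.0]
grip_width: 0.995
t 3.83 tcp [ 480.4 -142.6  125.5] yaw -157.0 F [ 0.7 -1.3 -0. ] grip 0.995 q [-0.46  0.23 -0.29  1.04  0.   -0.86]
turn [-0.0009  0.0009  0.0005] shift mm [ 0.9 -0.9 58.5]
```

View pics/s2.png

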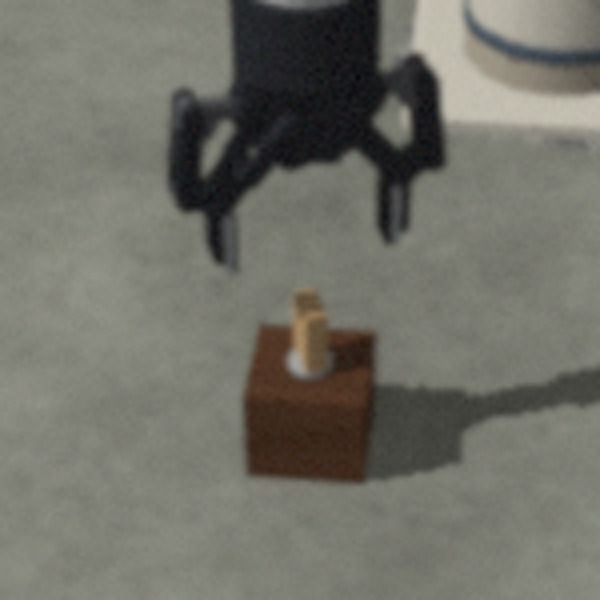

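The open fingers straddle the grip, which is centred between the pads. I'll descend and close.

```bash
python3 -m inch '[[0,0,0,0,0,22,85],[0,0,0,0,0,22,85],[0,0,0,0,0,14,85],[0,0,0,0,0,0,40],[0,0,0,0,0,0,10],[0,0,0,0,0,0,5],[0,0,0,0,0,0,5],[0,0,0,0,0,0,5],[0,0,0,0,0,0,5],[0,0,0,0,0,0,5],[0,0,0,0,0,0,5]]'
python3 -c "
from h import *
to(.480,-.1438,.067,np.radians(203))
im=vision.capture('scene');cv2.imwrite('pics/s3.png',cv2.resize(im[80:230,200:350],None,fx=4,fy=4,interpolation=2)[:,:,::-1])
"
```

```text
clock: 5.25
tcp_pos: [0.4804, -0.1433, 0.0668]
tcp_rot: [-0.199, 0.98, -0.0, 0.0]
wrist_force: [-0.8, 0.3, 5.5]
grip_width: 0.162
t 5.25 tcp [ 480.4 -143.3   66.8] yaw -157.0 F [-0.8  0.3  5.5] grip 0.162 q [-0.46  0.28 -0.39  0.9  -0.   -0.86]
turn [-0.0008  0.0006 -0.0002] shift mm [ 0.5 -0.3 -0.2]
```

View pics/s3.png

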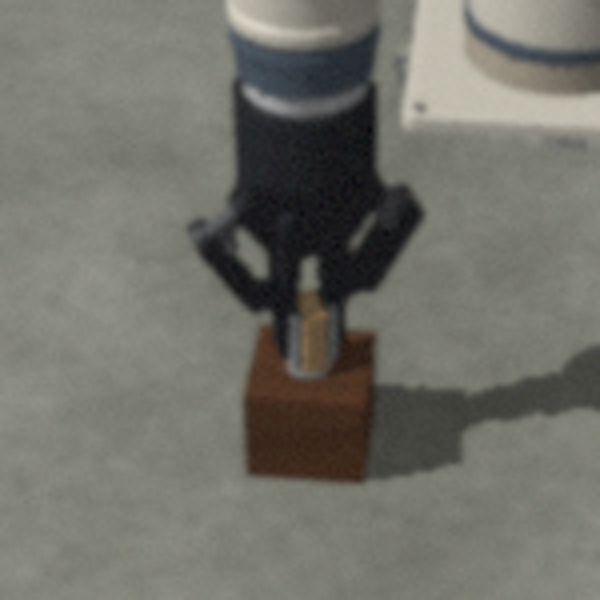

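Gripped, with an opening of 13.8 mm. I'll lift, then check how the pin sits.

```bash
python3 -m inch '[[0,0,0,0,0,-15,5],[0,0,0,0,0,-35,5],[0,0,0,0,0,-40,5],[0,0,0,0,0,-30,5],[0,0,0,0,0,-10,5],[0,0,0,0,0,0,5],[0,0,0,0,0,0,5]]'
python3 -c "
from h import *
to(.5693,.2093,.197,np.radians(184.25))
im=vision.capture('scene');cv2.imwrite('pics/s4.png',cv2.resize(im[60:210,200:350],None,fx=4,fy=4,interpolation=2)[:,:,::-1])
"
```

```text
clock: 6.18
tcp_pos: [0.4796, -0.1429, 0.1949]
tcp_rot: [-0.199, 0.98, 0.001, -0.001]
wrist_force: [0.3, 0.7, -0.4]
grip_width: 0.153
t 6.17 tcp [ 479.6 -142.9  194.9] yaw -157.0 F [ 0.3  0.7 -0.4] grip 0.153 q [-0.46  0.19 -0.16  1.22  0.   -0.86]
turn [ 0.0014 -0.0016  0.327 ] shift mm [-220.1  289.2   -1.9]
```

View pics/s4.png

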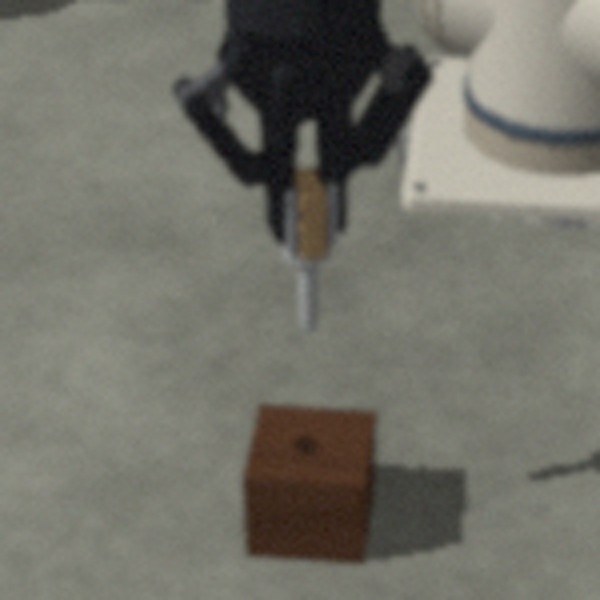

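The pin is held upright. I'll carry it to the rack.

```bash
python3 -m inch '[[0,0,0,-12,15,0,5],[0,0,0,-22,29,0,5],[0,0,0,-24,32,0,5],[0,0,0,-24,32,0,5],[0,0,0,-24,32,0,5],[0,0,0,-24,32,0,5],[0,0,0,-24,32,0,5],[0,0,0,-24,32,0,5],[0,0,0,-22,29,0,5],[0,0,0,-20,24,0,5],[0,0,0.11,0,0,0,5],[0,0,0.11,0,0,0,5],[0,0,0.107,0,0,0,5],[0,0,0,0,0,0,5],[0,0,0,0,0,0,5],[0,0,0,0,0,0,5]]'
cat > show.py <<'E'
import sys
from h import *
k=sys.argv[1]
to(.5693,.2093,.12,np.radians(184.25))
a=vision.capture('scene');cv2.imwrite(f'pics/a{k}.png',cv2.resize(a[110:250,350:490],None,fx=4,fy=4,interpolation=2)[:,:,::-1])
b=vision.capture('top');cv2.imwrite(f'pics/b{k}.png',cv2.resize(b[210:330,50:190],None,fx=5,fy=5,interpolation=2)[:,:,::-1])
E
python3 show.py 1
```

```text
clock: 8.22
tcp_pos: [0.5697, 0.2088, 0.1961]
tcp_rot: [-0.038, 0.999, -0.0, -0.0]
wrist_force: [0.3, -0.7, -0.7]
grip_width: 0.154
t 8.22 tcp [569.7 208.8 196.1] yaw -175.7 F [ 0.3 -0.7 -0.7] grip 0.154 q [ 0.21  0.37  0.09  1.29 -0.    0.14]
turn [-0.     -0.0003  0.0013] shift mm [ 0.4  0.6 76.1]
```

View pics/a1.png

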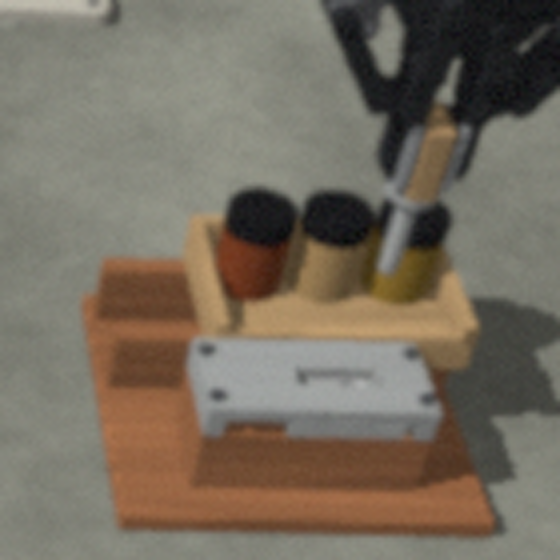

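View pics/b1.png

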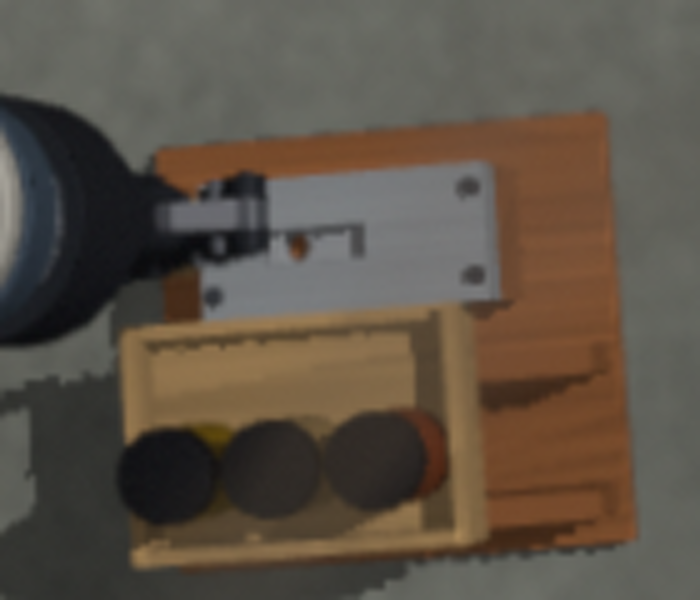

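```bash
python3 -c "
from h import *
p=readout.get_obs()['tcp_pos']; print(p)
for d in (0,-.005,-.055,.035): print(d,(proj('scene',[p+[0,0,d]])-[350,110]).round(2)*4)
"
```

```text
[0.56978454 0.20878342 0.19621623]
0 [[415.52 179.96]]
-0.005 [[412.8 188.4]]
-0.055 [[386.56 269.36]]
0.035 [[435.24 118.76]]
```

```bash
python3 -c "
from h import *
p=readout.get_obs()['tcp_pos']
a=vision.capture('scene')[130:190,425:485,::-1]
a=cv2.resize(a,None,fx=10,fy=10,interpolation=2)
q=((proj('scene',[p+[0,0,d] for d in (.035,0,-.005,-.055)])-[425,130])*10+5)
print(q)
for x,y in q: cv2.circle(a,(int(x),int(y)),3,(0,0,255),-1)
cv2.imwrite('pics/z1.png',a)
"
```

```text
[[343.12547754 101.91723124]
 [293.80855335 254.86065044]
 [286.97708259 276.00692406]
 [221.42321817 478.43921443]]
```

View pics/z1.png

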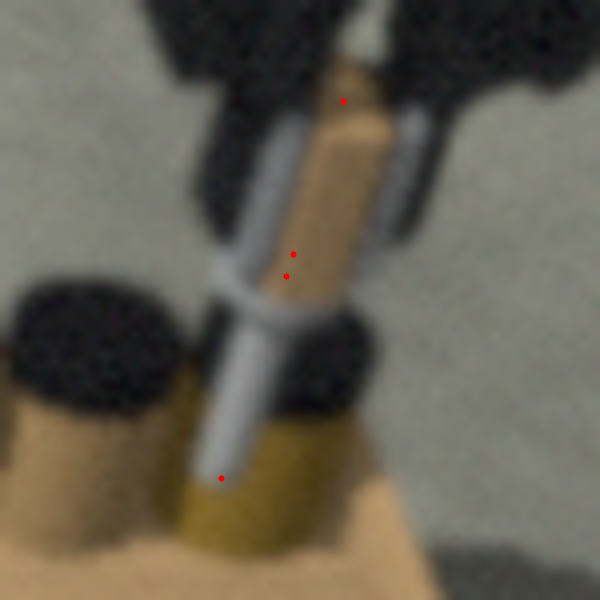

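```bash
python3 -m inch '[[0,0,0,0,0.5,15,5],[0,0,0,0,0,25,5],[0,0,0,0,0,20,5],[0,0,0,0,0,8,5],[0,0,0,0,0,0,5],[0,0,0,0,0,0,5]]'
python3 show.py 2; python3 -c "
from h import *
p=readout.get_obs()['tcp_pos']
a=vision.capture('scene')[150:210,410:470,::-1]
a=cv2.resize(a,None,fx=10,fy=10,interpolation=2)
cv2.imwrite('pics/z2.png',a)
"
```

```text
clock: 9.12
tcp_pos: [0.5701, 0.2094, 0.1289]
tcp_rot: [-0.037, 0.999, 0.0, 0.001]
wrist_force: [-0.7, -0.3, -1.2]
grip_width: 0.153
t 9.12 tcp [570.1 209.4 128.9] yaw -175.7 F [-0.7 -0.3 -1.2] grip 0.153 q [ 0.21  0.4  -0.03  1.14 -0.    0.14]
turn [0.0002 0.0011 0.0001] shift mm [ 0.8 -0.1  8.9]
```

View pics/z2.png

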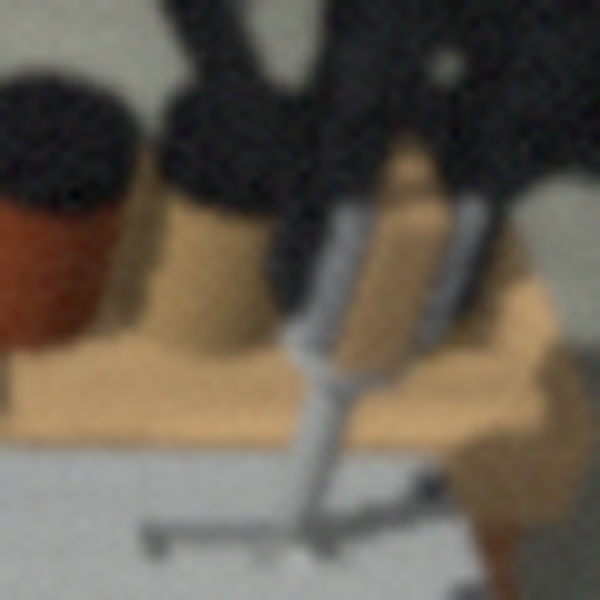

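The tip is about to enter the slot, and contact is near. I'll go down in small steps and watch the force.

```bash
python3 -m inch '[[0,0,0,0.4,0,3,5],[0,0,0,0,0,3,5],[0,0,0,0,0,2,5],[0,0,0,0,0,0,5]]'; python3 -m inch '[[0,0,0,0,0,2,5],[0,0,0,0,0,0,5]]'; python3 -m inch '[[0,0,0,0,0,1.5,5],[0,0,0,0,0,0,5]]'
```

```text
clock: 9.78
tcp_pos: [0.5692, 0.2093, 0.12]
tcp_rot: [-0.037, 0.999, -0.0, -0.0]
wrist_force: [-0.0, -0.7, -1.6]
grip_width: 0.157
clock: 10.02
tcp_pos: [0.5693, 0.2093, 0.1181]
tcp_rot: [-0.037, 0.999, -0.0, -0.0]
wrist_force: [-1.6, 0.1, -1.2]
grip_width: 0.159
clock: 10.28
tcp_pos: [0.5693, 0.2093, 0.1167]
tcp_rot: [-0.037, 0.999, 0.0, -0.0]
wrist_force: [0.7, 0.2, -0.5]
grip_width: 0.155
```

```bash
for i in 1; do python3 -m inch '[[0,0,0,0,0,1,5],[0,0,0,0,0,0,5]]'; python3 -m inch '[[0,0,0,0,0,1,5],[0,0,0,0,0,0,5]]';python3 -m inch '[[0,0,0,0,0,1,5],[0,0,0,0,0,0,5]]'; done
```

```text
clock: 10.52
tcp_pos: [0.5695, 0.2095, 0.1158]
tcp_rot: [-0.037, 0.999, 0.0, 0.0]
wrist_force: [1.2, 1.6, -1.7]
grip_width: 0.156
clock: 10.78
tcp_pos: [0.5695, 0.2095, 0.1148]
tcp_rot: [-0.037, 0.999, 0.0, 0.0]
wrist_force: [1.7, 2.1, -1.4]
grip_width: 0.154
clock: 11.02
tcp_pos: [0.5695, 0.2095, 0.1138]
tcp_rot: [-0.037, 0.999, 0.0, 0.0]
wrist_force: [1.6, 2.8, -0.2]
grip_width: 0.154
```

The tip is below the tongue's top with no vertical force, so it is in the hole. The small +y side force means the pin should shift a little to +y.

```bash
python3 -m inch '[[0,0,0,-0.2,0.6,1,5],[0,0,0,0,0,0,5]]'; python3 -m inch '[[0,0,0,0,0,1.5,5],[0,0,0,0,0,0,5]]';python3 -m inch '[[0,0,0,0,0,1.5,5],[0,0,0,0,0,0,5]]'
```

```text
clock: 11.28
tcp_pos: [0.5694, 0.2098, 0.1126]
tcp_rot: [-0.037, 0.999, -0.0, -0.0]
wrist_force: [1.0, 0.3, -2.2]
grip_width: 0.155
clock: 11.52
tcp_pos: [0.5694, 0.2098, 0.1111]
tcp_rot: [-0.037, 0.999, -0.0, -0.0]
wrist_force: [1.2, 0.4, -2.5]
grip_width: 0.159
clock: 11.78
tcp_pos: [0.5695, 0.21, 0.1096]
tcp_rot: [-0.037, 0.999, 0.0, -0.0]
wrist_force: [1.9, 1.0, -1.9]
grip_width: 0.155
```

In the hole with the tip at about 54.5 mm. I'll slide to -y in the rack and watch the drag.

```bash
python3 -m inch '[[0,0,0,0,-1.5,0,5],[0,0,0,0,-1.5,0,5],[0,0,0,0,0,0,5]]'; python3 -m inch '[[0,0,0,0,-2,0,5],[0,0,0,0,-2,0,5],[0,0,0,0,-2,0,5],[0,0,0,0,-1,0,5],[0,0,0,0,0,0,5]]'; python3 show.py 3
```

```text
clock: 12.15
tcp_pos: [0.5697, 0.2074, 0.1097]
tcp_rot: [-0.037, 0.999, 0.001, -0.0]
wrist_force: [1.2, 4.5, -2.0]
grip_width: 0.152
clock: 12.78
tcp_pos: [0.5702, 0.2004, 0.1097]
tcp_rot: [-0.037, 0.999, 0.001, -0.0]
wrist_force: [1.7, 5.0, -2.6]
grip_width: 0.161
t 12.78 tcp [570.2 200.4 109.7] yaw -175.7 F [ 1.7  5.  -2.6] grip 0.161 q [ 0.2   0.41 -0.07  1.09  0.    0.12]
turn [ 0.0011 -0.      0.0003] shift mm [  0.3   8.9 -10.3]
```

View pics/a3.png

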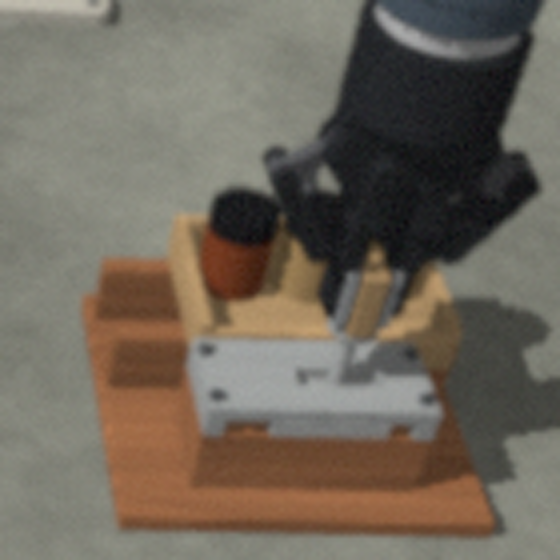

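The tray follows with about 5 N of drag. I'll go the remaining 12 mm.

```bash
python3 -m inch '[[0,0,0,0,-2,0,5],[0,0,0,0,-2,0,5],[0,0,0,0,-2,0,5],[0,0,0,0,-2,0,5],[0,0,0,0,-2,0,5],[0,0,0,0,-1.5,0,5],[0,0,0,0,-0.7,0,5],[0,0,0,0,0,0,5],[0,0,0,0,0,0,5]]'; python3 -c "
from h import *
to(.5708,.1884,.12,np.radians(184.25))"
python3 -m inch '[[0,0,0,0,0,1,5],[0,0,0,0,0,0,5]]';python3 -m inch '[[0,0,0,0,0,1,5],[0,0,0,0,0,0,5]]';python3 -m inch '[[0,0,0,0,0,1,5],[0,0,0,0,0,0,5]]'
```

```text
clock: 14.0
tcp_pos: [0.5711, 0.1882, 0.1097]
tcp_rot: [-0.037, 0.999, 0.0, -0.0]
wrist_force: [1.5, 4.3, -2.5]
grip_width: 0.155
t 14.0 tcp [571.1 188.2 109.7] yaw -175.7 F [ 1.5  4.3 -2.5] grip 0.155 q [ 0.18  0.4  -0.08  1.09  0.    0.1 ]
turn [ 0.0008 -0.0001  0.0003] shift mm [  0.3   0.3 -10.3]
clock: 14.25
tcp_pos: [0.5713, 0.1881, 0.109]
tcp_rot: [-0.037, 0.999, 0.0, 0.0]
wrist_force: [1.1, 5.1, -0.0]
grip_width: 0.154
clock: 14.5
tcp_pos: [0.5714, 0.1881, 0.1081]
tcp_rot: [-0.037, 0.999, 0.0, 0.0]
wrist_force: [1.8, 5.6, 0.5]
grip_width: 0.159
clock: 14.75
tcp_pos: [0.5715, 0.1882, 0.1072]
tcp_rot: [-0.037, 0.999, 0.0, 0.001]
wrist_force: [1.7, 5.2, 1.6]
grip_width: 0.156
```

```bash
python3 -m inch '[[0,0,0,0,0,1,5],[0,0,0,0,0,0,5]]';python3 -m inch '[[0,0,0,0,0,1,5],[0,0,0,0,0,0,5]]';python3 -m inch '[[0,0,0,0,0,1,5],[0,0,0,0,0,0,5]]'
```

```text
clock: 15.0
tcp_pos: [0.5715, 0.1881, 0.1062]
tcp_rot: [-0.037, 0.999, 0.0, 0.001]
wrist_force: [0.5, 5.8, 0.8]
grip_width: 0.161
clock: 15.25
tcp_pos: [0.5715, 0.1881, 0.1052]
tcp_rot: [-0.037, 0.999, 0.0, 0.001]
wrist_force: [1.8, 5.2, 1.0]
grip_width: 0.156
clock: 15.5
tcp_pos: [0.5715, 0.1881, 0.1042]
tcp_rot: [-0.037, 0.999, 0.0, 0.001]
wrist_force: [2.0, 6.0, 0.6]
grip_width: 0.155
```

The tip is below the block's top (51 mm) with no resistance, so it is entering the block hole.

```bash
python3 -m inch '[[0,0,0,0,0,1,5],[0,0,0,0,0,1,5],[0,0,0,0,0,0,5]]';python3 -m inch '[[0,0,0,0,0,1,5],[0,0,0,0,0,1,5],[0,0,0,0,0,0,5]]';python3 -m inch '[[0,0,0,0,0,1,5],[0,0,0,0,0,1,5],[0,0,0,0,0,0,5]]';python3 -m inch '[[0,0,0,0,0,1,5],[0,0,0,0,0,1,5],[0,0,0,0,0,0,5]]'
```

```text
clock: 15.88
tcp_pos: [0.5714, 0.1881, 0.1022]
tcp_rot: [-0.037, 0.999, 0.0, 0.001]
wrist_force: [1.1, 4.8, 1.3]
grip_width: 0.156
clock: 16.25
tcp_pos: [0.5715, 0.1881, 0.1002]
tcp_rot: [-0.037, 0.999, 0.0, 0.001]
wrist_force: [1.9, 4.6, 0.8]
grip_width: 0.157
clock: 16.62
tcp_pos: [0.5715, 0.1881, 0.0982]
tcp_rot: [-0.037, 0.999, 0.0, 0.001]
wrist_force: [2.0, 5.9, 0.7]
grip_width: 0.159
clock: 17.0
tcp_pos: [0.5715, 0.1881, 0.0962]
tcp_rot: [-0.037, 0.999, 0.0, 0.001]
wrist_force: [2.1, 5.0, 1.3]
grip_width: 0.158
```

```bash
for i in 1; do python3 -m inch '[[0,0,0,0,0,1,5],[0,0,0,0,0,1,5],[0,0,0,0,0,0,5]]';python3 -m inch '[[0,0,0,0,0,1,5],[0,0,0,0,0,1,5],[0,0,0,0,0,0,5]]';python3 -m inch '[[0,0,0,0,0,1,5],[0,0,0,0,0,1,5],[0,0,0,0,0,0,5]]';python3 -m inch '[[0,0,0,0,0,1,5],[0,0,0,0,0,1,5],[0,0,0,0,0,0,5]]'; done | grep -v rot
```

```text
clock: 17.38
tcp_pos: [0.5715, 0.1881, 0.0942]
wrist_force: [1.1, 6.0, 1.2]
grip_width: 0.155
clock: 17.75
tcp_pos: [0.5714, 0.1881, 0.0923]
wrist_force: [0.5, 4.4, 3.0]
grip_width: 0.161
clock: 18.12
tcp_pos: [0.5713, 0.1879, 0.0899]
wrist_force: [1.8, 5.4, 2.7]
grip_width: 0.156
clock: 18.5
tcp_pos: [0.5713, 0.1878, 0.0878]
wrist_force: [1.9, 4.5, 2.8]
grip_width: 0.157
```

```bash
(python3 -m inch '[[0,0,0,0,0,1,5],[0,0,0,0,0,1,5],[0,0,0,0,0,1,5],[0,0,0,0,0,0,5]]';python3 -m inch '[[0,0,0,0,0,1,5],[0,0,0,0,0,1,5],[0,0,0,0,0,0,5]]';python3 -m inch '[[0,0,0,0,0,1,5],[0,0,0,0,0,1,5],[0,0,0,0,0,0,5]]';python3 -m inch '[[0,0,0,0,0,0.7,5],[0,0,0,0,0,0,5]]';python3 -m inch '[[0,0,0,0,0,0.7,5],[0,0,0,0,0,0,5]]') | grep -v rot
```

```text
clock: 19.0
tcp_pos: [0.5713, 0.1877, 0.0846]
wrist_force: [1.2, 5.2, 1.6]
grip_width: 0.157
clock: 19.38
tcp_pos: [0.5712, 0.1878, 0.0826]
wrist_force: [1.9, 5.4, 2.0]
grip_width: 0.157
clock: 19.75
tcp_pos: [0.5711, 0.1878, 0.0806]
wrist_force: [1.4, 5.2, 2.8]
grip_width: 0.154
clock: 20.0
tcp_pos: [0.5712, 0.1878, 0.08]
wrist_force: [1.4, 4.8, 3.8]
grip_width: 0.155
clock: 20.25
tcp_pos: [0.5712, 0.1878, 0.0793]
wrist_force: [1.7, 5.0, 3.7]
grip_width: 0.156
```

```bash
(python3 -m inch '[[0,0,0,0,0,0.7,5],[0,0,0,0,0,0,5]]';python3 -m inch '[[0,0,0,0,0,0.7,5],[0,0,0,0,0,0,5]]';python3 -m inch '[[0,0,0,0,0,0.4,5],[0,0,0,0,0,0,5]]') | grep -v rot
```

```text
clock: 20.5
tcp_pos: [0.5712, 0.1878, 0.0786]
wrist_force: [1.4, 5.1, 2.7]
grip_width: 0.158
clock: 20.75
tcp_pos: [0.5712, 0.1878, 0.0779]
wrist_force: [1.1, 4.2, 3.3]
grip_width: 0.157
clock: 21.0
tcp_pos: [0.5712, 0.1878, 0.0775]
wrist_force: [1.5, 5.9, 3.2]
grip_width: 0.156
```

```bash
(python3 -m inch '[[0,0,0,0,0,0.4,5],[0,0,0,0,0,0,5]]';python3 -m inch '[[0,0,0,0,0,0.4,5],[0,0,0,0,0,0,5]]';python3 -m inch '[[0,0,0,0,0,0.4,5],[0,0,0,0,0,0,5]]') | grep -v rot; python3 show.py 4
```

```text
clock: 21.25
tcp_pos: [0.5712, 0.1878, 0.0771]
wrist_force: [0.7, 4.7, 4.4]
grip_width: 0.154
clock: 21.5
tcp_pos: [0.5712, 0.1878, 0.0769]
wrist_force: [0.6, 5.5, 6.6]
grip_width: 0.157
clock: 21.75
tcp_pos: [0.5712, 0.1878, 0.0769]
wrist_force: [0.1, 4.1, 9.1]
grip_width: 0.159
t 21.75 tcp [571.2 187.8  76.9] yaw -175.7 F [0.1 4.1 9.1] grip 0.159 q [ 0.18  0.43 -0.13  1.01 -0.    0.1 ]
turn [0.     0.0006 0.0001] shift mm [  0.3  21.6 -43.1]
```

View pics/a4.png

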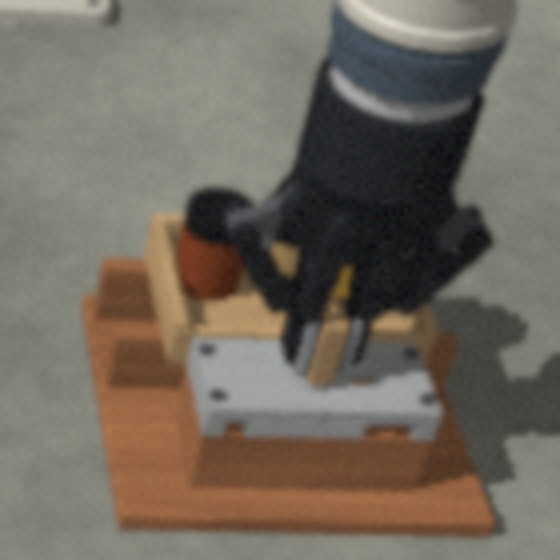

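The pin stopped at the expected height (TCP 76.9 mm) and the force is rising, so the flange is seated. I'll press slightly to about 15 N, then let go.

```bash
(python3 -m inch '[[0,0,0,0,0,0.4,5],[0,0,0,0,0,0.4,5],[0,0,0,0,0,0,5]]'; python3 -m inch '[[0,0,0,0,0,-0.7,5],[0,0,0,0,0,0,20],[0,0,0,0,0,0,40],[0,0,0,0,0,0,45],[0,0,0,0,0,0,45],[0,0,0,0,0,0,45]]') | grep -v rot
```

```text
clock: 22.22
tcp_pos: [0.5712, 0.1878, 0.0769]
wrist_force: [-2.3, 3.9, 15.4]
grip_width: 0.157
clock: 22.98
tcp_pos: [0.5711, 0.1877, 0.0761]
wrist_force: [-0.1, 0.7, 0.3]
grip_width: 0.528
```

Released, with the wrist force near zero. I'll back straight up and check.

```bash
python3 -m inch '[[0,0,0,0,0,-8,45],[0,0,0,0,0,-20,45],[0,0,0,0,0,-40,45],[0,0,0,0,0,-40,45],[0,0,0,0,0,-40,45],[0,0,0,0,0,0,45]]'|grep -v rot
python3 -m inch '[[0,0,0,0,20,0,45],[0,0,0,0,40,0,45],[0,0,0,0,45,0,45],[0,0,0,0,45,0,45],[0,0,0,0,30,0,45],[0,0,0,0,0,0,45],[0,0,0,0,0,0,45]]'|grep -v rot
python3 -c "
from h import *
a=vision.capture('scene');b=vision.capture('top')
cv2.imwrite('pics/sF.png',a[:,:,::-1]);cv2.imwrite('pics/tF.png',b[:,:,::-1])
f=lambda m,x,y,w,h,k:cv2.resize(m[y:y+h,x:x+w],None,fx=k,fy=k,interpolation=2)[:,:,::-1]
cv2.imwrite('pics/sFz.png',f(a,385,150,90,75,8));cv2.imwrite('pics/tFz.png',f(b,75,225,100,75,7))
o=np.array([.5708,.1884,0]);
for n in('scene','top'): print(n,proj(n,[o+[0,0,.074],o+[0,0,.114]]).round(1))
"
```

```text
clock: 23.72
tcp_pos: [0.5723, 0.188, 0.2282]
wrist_force: [-0.2, 0.3, 0.3]
grip_width: 0.527
clock: 24.6
tcp_pos: [0.5572, 0.3674, 0.2233]
wrist_force: [-0.3, -0.5, -0.2]
grip_width: 0.528
scene [[428.8 201.9]
 [433.3 187.4]]
top [[117.1 258. ]
 [110.8 257.5]]
```

View pics/sFz.png

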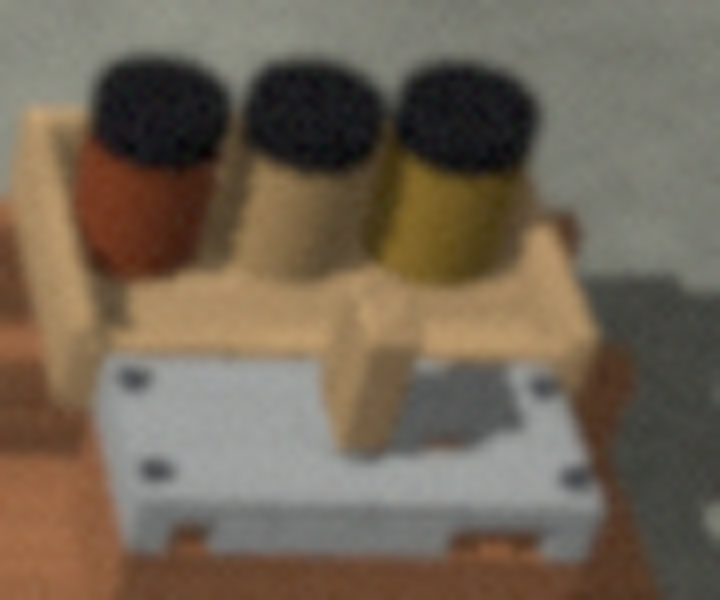

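View pics/tF.png

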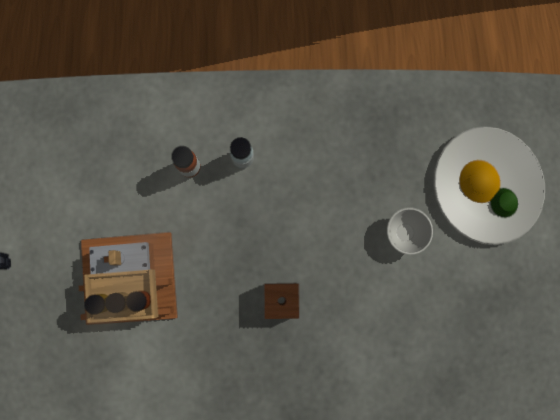

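View pics/tFz.png

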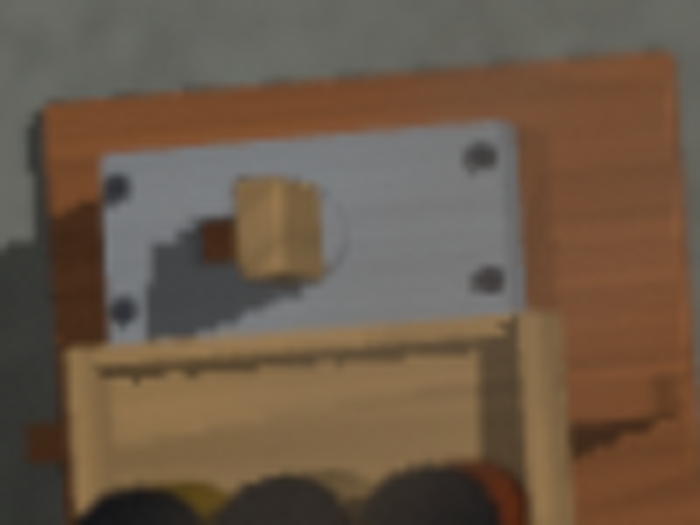

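The scene crop shows the pin upright with its flange flat on the plate. Its grip top is at about (432,187), against (433,187) predicted for a seated pin. The tray has moved back about 20 mm. The jars at (185,160) and (241,150) and the bowl at (410,232) are at the same pixels as before.

```bash
python3 -c "
from rig import finish_job
print(finish_job())"
```

```text
the job is handed in; nothing more can be done
None
```

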